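# Weigh the jars of hardware on the counter balance

### The job

Weigh the lot of old hardware on the bench: stand every glass jar of it (one or both of a blue-lidded and a teal-lidded jar) upright on the balance's left pan, and put steel cup weights, nested inside one another as a single stack, on the right pan until the beam comes level. Leave the jars and their weights standing on the balance so that I can count the weights later, and nest all the spare cup weights in one stack on the middle of the pine block in front of the balance. Leave the tape measure where it is.

Things in the scene. Friction and masses are not known exactly. Their poses are not given: they have to be found in the camera images.
- balance: the two-pan balance, fixed to the bench: grey cast base 120 x 365 mm, scale plate with pointer standing in the middle to 176 mm high. Origin: centre of the base's underside at bench height; y runs along the beam towards the left pan, x away from the robot
- beam (a joint): the balance's beam, rad, in the range -0.1 to 0.1: 0 is level, positive means the left pan is up (right side heavier), negative the right pan is up. Steadied by a damper; it settles in about 2 s. With empty or equally loaded pans it rests within 0.01 of 0; one cup weight of difference sends it to the stop
- pan_left (a point): centre of the upper surface of the left pan (+y side), a round steel pan 154 mm across, flat inside for 69 mm round the centre, with a rim 8 mm above that surface; 145 mm from the middle of the beam. 100 mm above the bench when level, 14 mm higher or lower at the stops; it always stays horizontal, and it does not matter where on the pan a load stands
- pan_right (a point): the same for the right pan (-y side), which takes the cup weights
- block: planed pine block 170 x 85 mm, 42 mm high, lying flat and fixed on the bench in front of the balance; the spare weights stand on it, near its middle. Origin: centre of its underside
- cup_1: turned steel cup weight, 200 g, open on top; all six alike. 40 mm high; tapers from 44 mm diameter at the foot to 57 mm at 22 mm up; straight rim band 67 mm in diameter from 26 to 40 mm up (grip there). Mouth 63 mm wide, solid foot 18 mm thick: a cup nested in another stands 18 mm higher, with 2 mm play all round and 4 mm between the rim bands. Origin: centre of its underside
- cup_2: turned steel cup weight, 200 g, open on top; all six alike. 40 mm high; tapers from 44 mm diameter at the foot to 57 mm at 22 mm up; straight rim band 67 mm in diameter from 26 to 40 mm up (grip there). Mouth 63 mm wide, solid foot 18 mm thick: a cup nested in another stands 18 mm higher, with 2 mm play all round and 4 mm between the rim bands. Origin: centre of its underside
- cup_3: turned steel cup weight, 200 g, open on top; all six alike. 40 mm high; tapers from 44 mm diameter at the foot to 57 mm at 22 mm up; straight rim band 67 mm in diameter from 26 to 40 mm up (grip there). Mouth 63 mm wide, solid foot 18 mm thick: a cup nested in another stands 18 mm higher, with 2 mm play all round and 4 mm between the rim bands. Origin: centre of its underside
- cup_4: turned steel cup weight, 200 g, open on top; all six alike. 40 mm high; tapers from 44 mm diameter at the foot to 57 mm at 22 mm up; straight rim band 67 mm in diameter from 26 to 40 mm up (grip there). Mouth 63 mm wide, solid foot 18 mm thick: a cup nested in another stands 18 mm higher, with 2 mm play all round and 4 mm between the rim bands. Origin: centre of its underside
- cup_5: turned steel cup weight, 200 g, open on top; all six alike. 40 mm high; tapers from 44 mm diameter at the foot to 57 mm at 22 mm up; straight rim band 67 mm in diameter from 26 to 40 mm up (grip there). Mouth 63 mm wide, solid foot 18 mm thick: a cup nested in another stands 18 mm higher, with 2 mm play all round and 4 mm between the rim bands. Origin: centre of its underside
- cup_6: turned steel cup weight, 200 g, open on top; all six alike. 40 mm high; tapers from 44 mm diameter at the foot to 57 mm at 22 mm up; straight rim band 67 mm in diameter from 26 to 40 mm up (grip there). Mouth 63 mm wide, solid foot 18 mm thick: a cup nested in another stands 18 mm higher, with 2 mm play all round and 4 mm between the rim bands. Origin: centre of its underside
- blue_jar: round glass jar of old hardware with a blue lid, 64 mm in diameter, 88 mm high, lid fixed; part of the lot to weigh if it is there. Origin: centre of its underside. Each jar was packed to weigh as much as a whole number of cup weights; the lot comes to 2 to 5 of them
- teal_jar: round glass jar of old hardware with a teal lid, 60 mm in diameter, 109 mm high, lid fixed; part of the lot to weigh if it is there. Origin: centre of its underside
- tape: yellow tape measure, 61 x 76 x 66 mm, standing close in front of the balance; a bystander. Origin: centre of its underside
Mind the look-alikes: they are no part of the job. Leave any black look-alike of the teal_jar alone.

How it is judged:
At the end, for the whole second after the job is handed in: Every jar stands upright on the left pan; each cup weight stands upright in one nested stack on the right pan or in one on the pine block (feet within 13 mm of each other in plan); beam level within 0.03 rad; all at rest (value of joint beam between -0.03 and 0.03 rad and velocity of joint beam between -0.05 and 0.05 rad/s and horizontal distance between each of blue_jar, teal_jar and pan_left below 0.052 m and z of blue_jar in the frame of pan_left between -0.006 and 0.008 m and angle between each of blue_jar, teal_jar's own z axis and vertical below 0.12 rad and linear speed of each of blue_jar, teal_jar, cup_1, cup_2, cup_3, cup_4, cup_5, cup_6 below 0.03 m/s and z of teal_jar in the frame of pan_left between -0.006 and 0.008 m and ((horizontal distance between cup_1 and pan_right below 0.052 m and z of cup_1 in the frame of pan_right between -0.006 and 0.12 m) or (horizontal distance between cup_1 and block below 0.045 m and height (world z) of cup_1 between 0.036 and 0.16 m)) and angle between each of cup_1, cup_2, cup_3, cup_4, cup_5, cup_6's own z axis and vertical below 0.15 rad and ((horizontal distance between cup_2 and pan_right below 0.052 m and z of cup_2 in the frame of pan_right between -0.006 and 0.12 m) or (horizontal distance between cup_2 and block below 0.045 m and height (world z) of cup_2 between 0.036 and 0.16 m)) and ((horizontal distance between cup_3 and pan_right below 0.052 m and z of cup_3 in the frame of pan_right between -0.006 and 0.12 m) or (horizontal distance between cup_3 and block below 0.045 m and height (world z) of cup_3 between 0.036 and 0.16 m)) and ((horizontal distance between cup_4 and pan_right below 0.052 m and z of cup_4 in the frame of pan_right between -0.006 and 0.12 m) or (horizontal distance between cup_4 and block below 0.045 m and height (world z) of cup_4 between 0.036 and 0.16 m)) and ((horizontal distance between cup_5 and pan_right below 0.052 m and z of cup_5 in the frame of pan_right between -0.006 and 0.12 m) or (horizontal distance between cup_5 and block below 0.045 m and height (world z) of cup_5 between 0.036 and 0.16 m)) and ((horizontal distance between cup_6 and pan_right below 0.052 m and z of cup_6 in the frame of pan_right between -0.006 and 0.12 m) or (horizontal distance between cup_6 and block below 0.045 m and height (world z) of cup_6 between 0.036 and 0.16 m)) and (horizontal distance between cup_1 and cup_2 below 0.013 m or horizontal distance between cup_1 and cup_2 above 0.125 m) and (horizontal distance between cup_1 and cup_3 below 0.013 m or horizontal distance between cup_1 and cup_3 above 0.125 m) and (horizontal distance between cup_1 and cup_4 below 0.013 m or horizontal distance between cup_1 and cup_4 above 0.125 m) and (horizontal distance between cup_1 and cup_5 below 0.013 m or horizontal distance between cup_1 and cup_5 above 0.125 m) and (horizontal distance between cup_1 and cup_6 below 0.013 m or horizontal distance between cup_1 and cup_6 above 0.125 m) and (horizontal distance between cup_2 and cup_3 below 0.013 m or horizontal distance between cup_2 and cup_3 above 0.125 m) and (horizontal distance between cup_2 and cup_4 below 0.013 m or horizontal distance between cup_2 and cup_4 above 0.125 m) and (horizontal distance between cup_2 and cup_5 below 0.013 m or horizontal distance between cup_2 and cup_5 above 0.125 m) and (horizontal distance between cup_2 and cup_6 below 0.013 m or horizontal distance between cup_2 and cup_6 above 0.125 m) and (horizontal distance between cup_3 and cup_4 below 0.013 m or horizontal distance between cup_3 and cup_4 above 0.125 m) and (horizontal distance between cup_3 and cup_5 below 0.013 m or horizontal distance between cup_3 and cup_5 above 0.125 m) and (horizontal distance between cup_3 and cup_6 below 0.013 m or horizontal distance between cup_3 and cup_6 above 0.125 m) and (horizontal distance between cup_4 and cup_5 below 0.013 m or horizontal distance between cup_4 and cup_5 above 0.125 m) and (horizontal distance between cup_4 and cup_6 below 0.013 m or horizontal distance between cup_4 and cup_6 above 0.125 m) and (horizontal distance between cup_5 and cup_6 below 0.013 m or horizontal distance between cup_5 and cup_6 above 0.125 m)); the robot touches nothing.
It fails at once if the tape measure is shifted more than 3 cm (distance of tape from where it was at the start of the episode above 0.03 m).
Of blue_jar, teal_jar only 1 to 2 are there at a start; the rules pass over those that are not, and their reading is None.
At some moment in a run one of cup_1, cup_2, cup_3, cup_4, cup_5, cup_6 may be knocked a few centimetres aside while the robot is not near it.
It also fails if it takes over 210 s, if anything falls off the work surface, if the arm or the gripper's body presses on something with over 40 N, if the wrist force passes 120 N, or if a joint passes its speed limit or range.

### The arm

A 6-joint arm with a two-finger parallel gripper is mounted at the origin on a cart in front of the work surface, level with it; the furniture and walls round the work are solid. World frame = base frame: x ahead of the robot, y to its left, z up, the work surface at z = 0. Lengths are in m, angles in rad, forces in N, time in s.
With the tool pointing down it reaches from about 0.375 to 0.925 m from the base axis. Payload 5.7 kg.
Tool frame: the origin (TCP) lies on the centre line of the jaws, within the pads' length; the fingertips stand 19 mm ahead of it and the grasp point (between the pads) is the TCP; z points along the fingers, y is the line along which they close (so a half turn about z gives the same grasp; the last joint's range is limited). The gripper opens to 85 mm and grips with 20 to 120 N. Pads are 22 mm wide; open, the fingers measure 114 mm over their backs; the gripper's body (76 mm by 85 mm) begins 54 mm behind the grasp point. The pads swing forward as they close: fully open they stand 13 mm farther back than shut.
Start: joints at [1.135, 0.359, 1.51, -0, 1.272, -0.115], TCP at [0.189, 0.569, 0.25] pointing down, gripper open.
Joint ranges: [-2.97, 2.97], [-1.01, 2.36], [0.21, 2.38], [-0.96, 4.11], [0.2, 2.71], [-2.98, 2.98]. Speed limits (rad/s): [2.39, 2.39, 3.14, 3.14, 3.14, 3.14].

### API

Orientations are given as a unit quaternion [w, x, y, z].
In Python, from station import r gives the robot as it stands.
- The arm moves only by the shell command python3 -m handwheel 'ROWS' [OPENING] [FORCE]. ROWS is JSON, one flat list of numbers, 4 for each row, row after row: the shift along the tool's x, y, z as a fraction of full scale, then the turn about the tool's z as a fraction of full scale. A call has 1 to 12 rows; each row is the pose to reach, as a shift and turn from the pose commanded when the call began, along the tool's axes at that moment, turning the shorter way round; what a row does not reach only later rows make up. Full scale, the value 1, is 0.75 m for a shift and pi rad for a turn. A row lasts 1/12 s, in which the tool goes at most 41.7 mm and 7.16 degrees, less where a joint would pass 70% of its speed; a pose out of reach is approached as far as the arm can. A call with a number of a shift or a turn outside -1 to 1 is refused whole. A call with a gripper value outside its range is refused whole. OPENING is the gripper's target within -1 to 1 (fully open at 1, half-way at 0, shut at -1), set as the call begins (- or left out, the last holds). The fingers move at their own pace and stop on an object; FORCE is the grip in N (left out, the last holds). Time passes only in rows, so rows that repeat a pose let the fingers close. It gives the time, the measured TCP pose, the force, the opening and the grip force at its end, in the units of the state.
- r.observe(): the state, without advancing time (a new reading comes with each control period).
- r.read_camera(name): name is "scene" or "top" or "wrist"; returns (picture, depth): 384x512x3 uint8, red, green, blue; 384x512 float32, m along the optical axis (not along the pixel's ray), 0 where there is no reading.
- r.get_calibration(name): a dict with "vfov" (degrees; the focal length in pixels is half the picture's height over the tangent of half this angle, whatever the lens; pixels are square), "cx", "cy" (the principal point, pixels), "rvec" (rotation vector, rad) and "tvec" (3), from world to camera coordinates, as OpenCV has them. Camera axes: x right, y down, z forward; pixel columns grow to the right and rows downward; lengths in m; the calibration is good to about 2 mm. A picture is of the moment at which its call begins: read the wrist's pose just before it. get_calibration takes no time and is no camera call; for the wrist camera it gives the pose at the moment of the call.
- r.hand_in(): hands the job in; it is judged then, once.
The state is a dict: "clock": time; "joint_pos": joint angles; "qvel": joint speeds; "joint_efforts": joint torques, N m; "position": TCP position; "eef_rot": TCP orientation; "contact_force": force on the tool from outside, world axes, zero at the start; "torque": the same for the moment, N m; "width": opening from 0.0 (shut) to 1.0 (fully open); "gripper_force": force on a finger pad.
Only numpy, scipy, OpenCV 4.12 (cv2) and the standard library are available. Lean on these libraries where they do the work, as an engineer would, in place of code of your own. Each camera call takes 0.05 s, during which the arm holds its last target. There are 200 camera calls.

## Working session

There is one attempt and no reset: what is moved stays moved. The work goes in short steps, Python scripts to look and compute and a shell command to move; the robot and the scene stay as the last step left them, time stands still between calls to the robot, and variables do not carry over. Pictures are saved under pics/ and viewed, at most 14 in all, crops included, and the job is handed in when it is done.

```bash
ls; mkdir -p pics
cat > h.py <<'E'
from station import r
import numpy as np, cv2
def save(cam,fn):
    c=r.get_calibration(cam); im,d=r.read_camera(cam)
    cv2.imwrite('pics/'+fn+'.png',im[:,:,::-1]); np.savez('pics/'+fn+'.npz',im=im,d=d,**{k:np.array(v) for k,v in c.items()})
    return im,d,c
def cloud(d,c):
    f=d.shape[0]/2/np.tan(np.radians(float(c['vfov']))/2)
    v,u=np.mgrid[:d.shape[0],:d.shape[1]]
    P=np.stack([(u-float(c['cx']))*d/f,(v-float(c['cy']))*d/f,d],-1)
    R,_=cv2.Rodrigues(np.array(c['rvec'],float)); 
    W=(P-np.array(c['tvec'],float).reshape(3))@R
    W[d<=0]=np.nan
    return W
E
python3 - <<'E'
from h import *
for c in('scene','top'):
    im,d,k=save(c,c+'0'); print(c,k['vfov'],(d>0).mean())
a=cv2.imread('pics/scene0.png');b=cv2.imread('pics/top0.png')
print(r.observe())
E
```

```text
pics
scene 46.863478221205895 0.97265625
top 52.608662048605154 0.9960581461588541
{'clock': 0.1, 'joint_pos': array([ 1.13491394e+00,  3.59473790e-01,  1.51133265e+00,  1.69797286e-05,
        1.27247674e+00, -1.15133739e-01]), 'qvel': array([-1.33335531e-04, -4.55144400e-04, -1.61781590e-03, -9.98840006e-04,
       -1.44906650e-03,  2.27585042e-05]), 'joint_efforts': array([-1.90199571e-03, -5.28653347e+01, -2.79349029e+01, -4.91143455e-04,
        5.02810508e-03,  3.42474311e-05]), 'position': array([0.18894231, 0.56886688, 0.24951008]), 'eef_rot': array([-2.37749533e-04,  1.59690150e-01,  9.87166825e-01, -8.11181768e-04]), 'contact_force': array([0.15888088, 0.02636003, 0.30448449]), 'torque': array([ 0.04839961,  0.01651406, -0.01963139]), 'gripper_force': 0.0, 'width': 1.0006819774777944}
```

View pics/scene0.png

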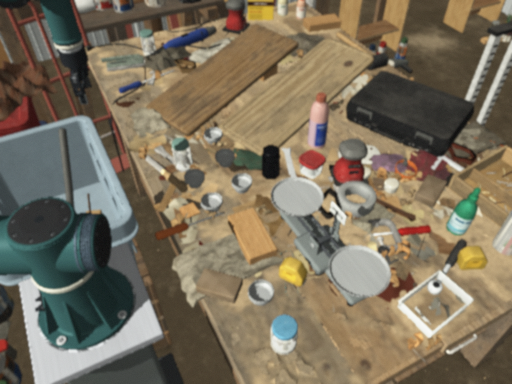

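View pics/top0.png

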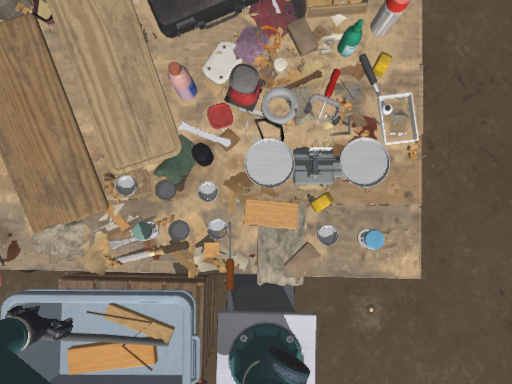

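Run:
```python
from h import *
z=np.load('pics/top0.npz'); W=cloud(z['d'],z)
a=cv2.imread('pics/top0.png')[140:270,105:255]
cv2.imwrite('pics/crop1.png',cv2.resize(a,(690,598),interpolation=cv2.INTER_CUBIC))
for n,(u,v) in dict(c1=(125,185),c2=(207,190),c3=(217,228),c4=(327,235),d1=(165,190),d2=(179,230),teal=(145,230),black=(203,154),blue=(374,239),block=(270,213),pl=(270,162),pr=(364,162),tape=(320,202),bench=(300,250),paneg=(105,210)).items():
    w=W[v-1:v+2,u-1:u+2].reshape(-1,3); print(n,np.nanmedian(w,0).round(3), 'maxz',np.nanmax(W[v-8:v+9,u-8:u+9,2]).round(3))
```

```text
c1 [0.555 0.471 0.017] maxz 0.041
c2 [0.546 0.204 0.016] maxz 0.041
c3 [0.423 0.167 0.016] maxz 0.045
c4 [ 0.409 -0.189  0.015] maxz 0.043
d1 [0.542 0.341 0.016] maxz 0.043
d2 [0.413 0.29  0.017] maxz 0.044
teal [0.413 0.376 0.107] maxz 0.115
black [0.648 0.209 0.107] maxz 0.112
blue [ 0.402 -0.319  0.087] maxz 0.092
block [ 0.475 -0.002  0.041] maxz 0.05
pl [0.629 0.004 0.099] maxz 0.105
pr [ 0.636 -0.284  0.1  ] maxz 0.106
tape [ 0.513 -0.157  0.066] maxz 0.069
bench [ 0.359 -0.1    0.03 ] maxz 0.037
paneg [0.472 0.534 0.018] maxz 0.03
```

View pics/crop1.png

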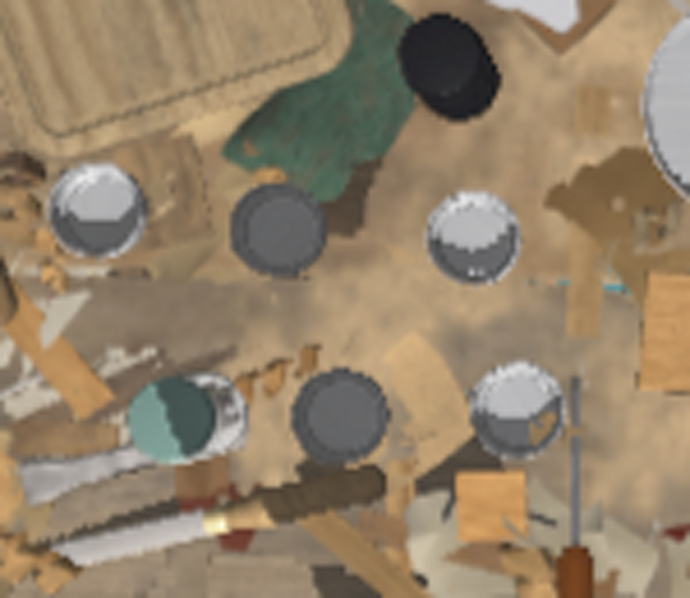

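```bash
cat >> h.py <<'E'
from scipy.optimize import least_squares
def ring(W,g,R,z0,z1,win=0.06):
    m=(W[...,2]>z0)&(W[...,2]<z1)&(np.hypot(W[...,0]-g[0],W[...,1]-g[1])<win)
    p=W[m][:,:2]
    s=least_squares(lambda c:np.hypot(*(p-c).T)-R,g,loss='soft_l1',f_scale=0.002)
    e=np.abs(np.hypot(*(p-s.x).T)-R)
    return s.x.round(4),len(p),int((e<.004).sum())
def disc(W,g,z0,z1,win=0.05):
    m=(W[...,2]>z0)&(W[...,2]<z1)&(np.hypot(W[...,0]-g[0],W[...,1]-g[1])<win)
    p=W[m]; q=p[:,:2]; c=(np.percentile(q,2,0)+np.percentile(q,98,0))/2
    return c.round(4),q.mean(0).round(4),np.ptp(q,0).round(3),np.median(p[:,2]).round(4)
CUPS=dict(c1=(.555,.471),c2=(.546,.204),c3=(.423,.167),c4=(.409,-.189),d1=(.542,.341),d2=(.413,.290))
E
python3 - <<'E'
from h import *
for n in('top0','scene0'):
    z=np.load(f'pics/{n}.npz'); W=cloud(z['d'],z); print(n)
    for k,g in CUPS.items(): print(k,ring(W,np.array(g),.0325,.034,.047))
    for k,g,a in(('blue',(.402,-.319),.08),('teal',(.413,.376),.1),('black',(.648,.209),.1)): print(k,*disc(W,g,a,a+.02))
    for k,g in(('pl',(.629,.004)),('pr',(.636,-.284))):print(k,ring(W,np.array(g),.0755,.1035,.115,.1),*disc(W,g,.09,.115,.09))
    print('block',*disc(W,(.475,-.002),.038,.048,.11)); print('tape',*disc(W,(.513,-.157),.05,.08,.06))
E
```

```text
top0
c1 (array([0.552 , 0.4629]), 58, 56)
c2 (array([0.5388, 0.2   ]), 40, 40)
c3 (array([0.4201, 0.1654]), 50, 50)
c4 (array([ 0.409 , -0.1853]), 52, 52)
d1 (array([0.5415, 0.3364]), 48, 48)
d2 (array([0.4124, 0.2886]), 55, 50)
blue [ 0.402 -0.319] [ 0.4018 -0.3189] [0.056 0.057] 0.0868
teal [0.41   0.3865] [0.4099 0.3865] [0.054 0.056] 0.1065
black [0.6542 0.218 ] [0.6545 0.2178] [0.054 0.055] 0.1063
pl (array([0.6249, 0.0076]), 265, 202) [0.6262 0.008 ] [0.6261 0.0074] [0.153 0.152] 0.0999
pr (array([ 0.634 , -0.2808]), 284, 212) [ 0.6351 -0.2837] [ 0.6354 -0.2842] [0.151 0.151] 0.1
block [ 0.4732 -0.0035] [ 0.4734 -0.0031] [0.092 0.171] 0.0415
tape [ 0.5143 -0.1625] [ 0.5138 -0.1628] [0.055 0.059] 0.0627
scene0
c1 (array([0.551, 0.461]), 54, 46)
c2 (array([0.5373, 0.1977]), 73, 73)
c3 (array([0.4184, 0.1626]), 78, 74)
c4 (array([ 0.4071, -0.1877]), 106, 106)
d1 (array([0.5403, 0.334 ]), 72, 69)
d2 (array([0.4101, 0.2859]), 97, 85)
blue [ 0.3998 -0.322 ] [ 0.3994 -0.3227] [0.06  0.059] 0.0874
teal [0.4077 0.3838] [0.407  0.3809] [0.055 0.056] 0.1071
black [0.6517 0.2147] [0.6514 0.2134] [0.054 0.058] 0.1064
pl (array([0.6231, 0.0055]), 242, 198) [0.6256 0.0073] [0.6255 0.0077] [0.153 0.155] 0.1003
pr (array([ 0.632 , -0.2839]), 342, 296) [ 0.6349 -0.282 ] [ 0.6349 -0.2831] [0.153 0.152] 0.1001
block [ 0.4708 -0.0064] [ 0.4705 -0.0098] [0.095 0.176] 0.0417
tape [ 0.5112 -0.1704] [ 0.5109 -0.1713] [0.057 0.061] 0.0626
```

```bash
python3 -m handwheel '[0,0,0,-0.102, 0,0,0,-0.102, 0,0,0,-0.102, 0,0,0,-0.102]' 1 40
```

```text
clock: 0.43
position: [0.189, 0.5691, 0.2498]
eef_rot: [-0.0, -0.001, 1.0, -0.001]
contact_force: [-0.1, 0.2, 0.2]
width: 0.999
gripper_force: 0.0
```

```bash
python3 -m handwheel '[-0.293,-0.245,0,0, -0.293,-0.245,0,0, -0.293,-0.245,0,0, -0.293,-0.245,0,0, -0.293,-0.245,0,0, -0.293,-0.245,0,0, -0.293,-0.245,0,0, -0.293,-0.245,0,0, -0.293,-0.245,0,0, -0.293,-0.245,0,0]' 1 80
python3 -m handwheel '[0,0,0.05,0, 0,0,0.1,0, 0,0,0.15,0, 0,0,0.2,0, 0,0,0.233,0, 0,0,0.233,0, 0,0,0.233,0]' 1
python3 -m handwheel '[0,0,0,0, 0,0,0,0, 0,0,0,0, 0,0,0,0, 0,0,0,0, 0,0,0,0, 0,0,0,0, 0,0,0,0]' -1 80
```

```text
clock: 1.27
position: [0.4084, 0.3855, 0.25]
eef_rot: [-0.001, 0.001, 1.0, -0.0]
contact_force: [-0.5, 0.4, 0.1]
width: 0.997
gripper_force: 0.0
clock: 1.85
position: [0.4068, 0.3859, 0.0746]
eef_rot: [-0.002, -0.0, 1.0, -0.001]
contact_force: [1.2, -0.1, 1.3]
width: 0.998
gripper_force: 0.0
clock: 2.52
position: [0.4101, 0.3869, 0.0784]
eef_rot: [0.002, 0.0, 1.0, 0.002]
contact_force: [-2.9, 0.8, 8.3]
width: 0.669
gripper_force: 84.6
```

```bash
python3 -m handwheel '[0,0,-0.03,0, 0,0,-0.07,0, 0,0,-0.12,0, 0,0,-0.17,0, 0,0,-0.22,0, 0,0,-0.26,0, 0,0,-0.26,0, 0,0,-0.26,0, 0,0,-0.26,0]' -1 80
python3 - <<'E'
from h import *
save('scene','s1')
E
```

```text
clock: 3.27
position: [0.4078, 0.3847, 0.2698]
eef_rot: [-0.001, 0.0, 1.0, -0.001]
contact_force: [-0.3, 0.1, -7.4]
width: 0.666
gripper_force: 89.6
```

View pics/s1.png

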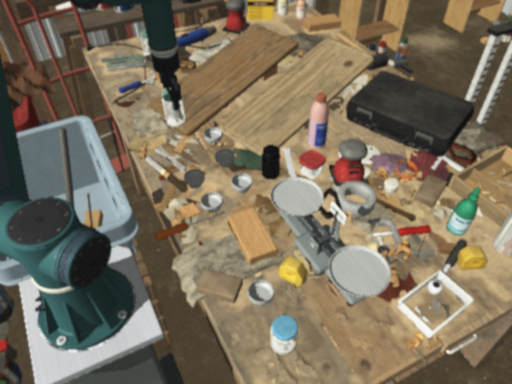

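```bash
python3 -m handwheel '[-0.03,-0.045,0,0, -0.067,-0.1,0,0, -0.101,-0.15,0,0, -0.135,-0.2,0,0, -0.168,-0.25,0,0, -0.202,-0.3,0,0, -0.235,-0.35,0,0, -0.27,-0.4,0,0, -0.302,-0.45,0,0, -0.328,-0.49,0,0, -0.337,-0.502,0,0, -0.337,-0.502,0,0]' -1
python3 -m handwheel '[-0.337,-0.502,0,0, 0,0,0,0]' -1 2>&1 | head -0
python3 -m handwheel '[0,0,0,0, 0,0,0,0, 0,0,0,0]' -1
```

```text
clock: 4.32
position: [0.6647, 0.0016, 0.2674]
eef_rot: [-0.0, 0.003, 1.0, -0.002]
contact_force: [1.9, 0.2, -5.3]
width: 0.668
gripper_force: 90.0
clock: 4.73
position: [0.6602, 0.009, 0.268]
eef_rot: [-0.002, 0.0, 1.0, 0.0]
contact_force: [0.5, 0.4, -6.0]
width: 0.669
gripper_force: 90.4
```

```bash
python3 -m handwheel '[0,0,0.04,0, 0,0,0.08,0, 0,0,0.1,0, 0,0,0.11,0, 0,0,0.12,0, 0,0,0.13,0, 0,0,0.136,0, 0,0,0.136,0, 0,0,0.136,0, 0,0,0.136,0, 0,0,0.136,0, 0,0,0.136,0]' -1
python3 -c "
from h import *
im,d,c=save('scene','s2');W=cloud(d,c);print(disc(W,(.635,-.283),.09,.13,.06)[3])"
```

```text
clock: 5.73
position: [0.662, 0.0089, 0.1693]
eef_rot: [0.001, 0.0, 1.0, -0.0]
contact_force: [0.4, 1.0, -5.1]
width: 0.669
gripper_force: 90.5
0.1089
```

```bash
python3 -m handwheel '[0,0,0.002,0, 0,0,0.004,0, 0,0,0.006,0, 0,0,0.006,0, 0,0,0.006,0, 0,0,0.006,0]' -1
python3 -c "
from h import *
im,d,c=save('scene','s3');W=cloud(d,c);print(disc(W,(.635,-.283),.09,.13,.06)[3])"
```

```text
clock: 6.28
position: [0.6617, 0.0089, 0.1641]
eef_rot: [0.0, 0.0, 1.0, -0.0]
contact_force: [0.9, 0.2, -3.3]
width: 0.671
gripper_force: 90.6
0.114
```

```bash
python3 -m handwheel '[0,0,0,0, 0,0,0,0, 0,0,0,0, 0,0,0,0, 0,0,0,0, 0,0,0,0]' 1
python3 -m handwheel '[0,0,-0.03,0, 0,0,-0.08,0, 0,0,-0.13,0, 0,0,-0.142,0, 0,0,-0.142,0]' 1
python3 -m handwheel '[0.032,-0.04,0,0, 0.067,-0.085,0,0, 0.101,-0.128,0,0, 0.135,-0.17,0,0, 0.168,-0.213,0,0, 0.202,-0.255,0,0, 0.235,-0.298,0,0, 0.27,-0.342,0,0, 0.302,-0.382,0,0, 0.335,-0.424,0,0, 0.347,-0.439,0,0, 0.347,-0.439,0,0]' 1
python3 - <<'E'
from h import *
im,d,c=save('scene','s4');W=cloud(d,c)
im,d,c=save('top','t4');V=cloud(d,c)
for w in(W,V):
    print('teal',*disc(w,(.661,.008),.18,.21)); print('blue',*disc(w,(.401,-.32),.08,.095))
    for k,g in CUPS.items(): print(k,ring(w,np.array(g),.0325,.034,.047))
E
```

```text
clock: 6.83
position: [0.6616, 0.009, 0.1643]
eef_rot: [0.0, 0.0, 1.0, -0.0]
contact_force: [0.2, -0.2, -0.1]
width: 1.001
gripper_force: 0.0
clock: 7.25
position: [0.664, 0.0088, 0.2751]
eef_rot: [0.004, 0.0, 1.0, -0.0]
contact_force: [0.0, -0.1, -0.3]
width: 1.001
gripper_force: 0.0
clock: 8.25
position: [0.3984, -0.3223, 0.2691]
eef_rot: [-0.001, 0.002, 1.0, 0.0]
contact_force: [-0.2, 0.8, 0.3]
width: 0.998
gripper_force: 0.0Traceback (most recent call last):
  File "<stdin>", line 5, in <module>
  File "h.py", line 24, in disc
    p=W[m]; q=p[:,:2]; c=(np.percentile(q,2,0)+np.percentile(q,98,0))/2
                          ~~~~~~~~~~~~~^^^^^^^
    return _quantile_unchecked(
        a, q, axis, out, overwrite_input, method, keepdims, weights)
    return _ureduce(a,
                    func=_quantile_ureduce_func,
    ...<5 lines>...
                    overwrite_input=overwrite_input,
                    method=method)
    r = func(a, **kwargs)
    result = _quantile(arr,
                       quantiles=q,
    ...<2 lines>...
                       out=out,
                       weights=wgt)
    slices_having_nans = np.isnan(arr[-1, ...])
                                  ~~~^^^^^^^^^
IndexError: index -1 is out of bounds for axis 0 with size 0
```

Run:
```python
import cv2,numpy as np
a=cv2.imread('pics/s4.png')[130:310,210:430];b=cv2.imread('pics/t4.png')[110:290,180:400]
cv2.imwrite('pics/v4.png',cv2.resize(np.hstack([a,b]),(800,327)))
```

```text
(no output)
```

View pics/v4.png

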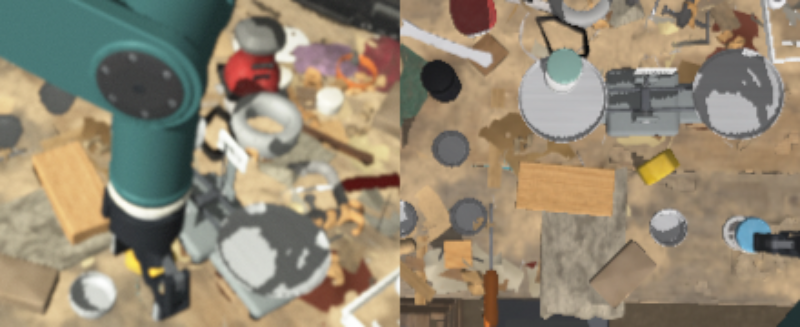

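```bash
sed -i 's/^    p=W\[m\]; q=p/    if m.sum()<8: return None,0,0,np.nan\n    p=W[m]; q=p/' h.py
python3 -m handwheel '[0,0,0.05,0, 0,0,0.1,0, 0,0,0.15,0, 0,0,0.2,0, 0,0,0.25,0, 0,0,0.277,0, 0,0,0.277,0, 0,0,0.277,0]' 1
python3 -m handwheel '[0,0,0,0, 0,0,0,0, 0,0,0,0, 0,0,0,0, 0,0,0,0, 0,0,0,0, 0,0,0,0, 0,0,0,0]' -1 80
python3 - <<'E'
from h import *
im,d,c=save('top','t5');V=cloud(d,c)
print('teal',*disc(V,(.661,.008),.18,.21)); 
for k,g in CUPS.items(): print(k,ring(V,np.array(g),.0325,.034,.047))
E
```

```text
clock: 9.02
position: [0.4011, -0.3182, 0.0618]
eef_rot: [-0.001, -0.001, 1.0, 0.001]
contact_force: [0.0, 0.5, 0.4]
width: 1.002
gripper_force: 0.0
clock: 9.68
position: [0.4025, -0.3207, 0.0653]
eef_rot: [0.002, 0.0, 1.0, -0.001]
contact_force: [1.1, 3.0, 8.0]
width: 0.713
gripper_force: 85.4
teal [0.6603 0.0096] [0.6601 0.0101] [0.056 0.054] 0.1921
c1 (array([0.5517, 0.4627]), 54, 54)
c2 (array([0.5389, 0.2   ]), 41, 41)
c3 (array([0.4201, 0.1653]), 51, 51)
c4 (array([ 0.4091, -0.1853]), 52, 52)
d1 (array([0.5417, 0.3365]), 44, 44)
d2 (array([0.412 , 0.2883]), 59, 50)
```

```bash
python3 -m handwheel '[0,0,-0.03,0, 0,0,-0.07,0, 0,0,-0.12,0, 0,0,-0.17,0, 0,0,-0.22,0, 0,0,-0.26,0, 0,0,-0.277,0, 0,0,-0.277,0, 0,0,-0.277,0, 0,0,-0.277,0]' -1
python3 -m handwheel '[-0.02,0.035,0,0, -0.046,0.08,0,0, -0.072,0.125,0,0, -0.098,0.17,0,0, -0.124,0.215,0,0, -0.15,0.26,0,0, -0.176,0.305,0,0, -0.202,0.35,0,0, -0.228,0.395,0,0, -0.245,0.425,0,0, -0.252,0.436,0,0, -0.252,0.436,0,0]' -1
python3 -m handwheel '[0,0,0,0, 0,0,0.04,0, 0,0,0.08,0, 0,0,0.11,0, 0,0,0.13,0, 0,0,0.145,0, 0,0,0.15,0, 0,0,0.154,0, 0,0,0.156,0, 0,0,0.156,0, 0,0,0.156,0, 0,0,0.156,0]' -1
```

```text
clock: 10.57
position: [0.4003, -0.3193, 0.2697]
eef_rot: [-0.001, 0.0, 1.0, 0.001]
contact_force: [0.2, -0.4, -3.5]
width: 0.707
gripper_force: 90.0
clock: 11.57
position: [0.5902, 0.0092, 0.2682]
eef_rot: [-0.002, -0.001, 1.0, 0.0]
contact_force: [0.0, -0.5, -3.5]
width: 0.708
gripper_force: 90.0
clock: 12.57
position: [0.5909, 0.0067, 0.1545]
eef_rot: [0.001, 0.0, 1.0, -0.0]
contact_force: [-0.3, -0.2, -3.8]
width: 0.707
gripper_force: 90.0
```

```bash
python3 -m handwheel '[0,0,0.002,0, 0,0,0.003,0, 0,0,0.004,0, 0,0,0.004,0, 0,0,0.004,0]' -1
python3 -m handwheel '[0,0,0.001,0, 0,0,0.001,0, 0,0,0.001,0, 0,0,0.001,0, 0,0,0.001,0, 0,0,0.001,0, 0,0,0.001,0]' 1
python3 -m handwheel '[0,0,-0.03,0, 0,0,-0.08,0, 0,0,-0.13,0, 0,0,-0.13,0]' 1
```

```text
clock: 12.98
position: [0.5903, 0.0068, 0.1509]
eef_rot: [0.0, 0.0, 1.0, -0.0]
contact_force: [-1.0, 0.6, 1.1]
width: 0.712
gripper_force: 90.4
clock: 13.57
position: [0.5903, 0.0067, 0.1498]
eef_rot: [0.0, 0.0, 1.0, -0.0]
contact_force: [0.0, 0.2, 0.2]
width: 1.002
gripper_force: 0.0
clock: 13.9
position: [0.5946, 0.0064, 0.2548]
eef_rot: [0.006, 0.0, 1.0, -0.001]
contact_force: [1.7, -0.4, 0.9]
width: 1.001
gripper_force: 0.0
```

```bash
python3 -m handwheel '[0.03,-0.032,0,0, 0.07,-0.074,0,0, 0.105,-0.111,0,0, 0.14,-0.149,0,0, 0.175,-0.186,0,0, 0.21,-0.223,0,0, 0.242,-0.257,0,0, 0.242,-0.257,0,0, 0.242,-0.257,0.05,0, 0.242,-0.257,0.1,0, 0.242,-0.257,0.12,0, 0.242,-0.257,0.12,0]' 1
python3 - <<'E'
from h import *
im,d,c=save('scene','s6');W=cloud(d,c)
im,d,c=save('top','t6');V=cloud(d,c)
for w in(W,V):
    print('teal',*disc(w,(.661,.008),.18,.21)); print('blue',*disc(w,(.591,.008),.16,.18))
    print('pr',disc(w,(.635,-.283),.09,.13,.06)[3])
im,d,c=save('wrist','w6')
E
```

```text
clock: 14.9
position: [0.4065, -0.1843, 0.1542]
eef_rot: [-0.003, 0.0, 1.0, 0.002]
contact_force: [-0.4, -0.6, 0.1]
width: 0.997
gripper_force: 0.0
teal [0.6582 0.0056] [0.6565 0.0031] [0.057 0.057] 0.1919
blue [0.5994 0.0014] [ 0.5948 -0.0017] [0.078 0.057] 0.1723
pr 0.1141
teal [0.6606 0.0096] [0.6602 0.0101] [0.056 0.054] 0.1924
blue [0.5983 0.0076] [0.5911 0.0076] [0.078 0.058] 0.1724
pr 0.114
```

View pics/w6.png

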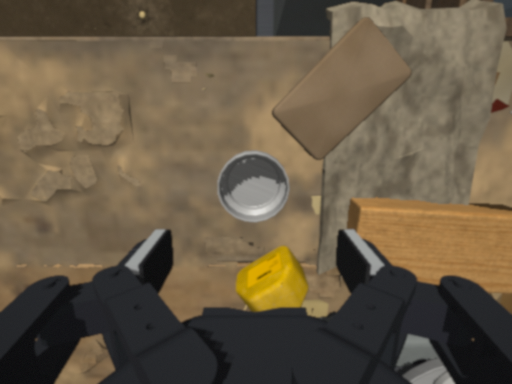

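```bash
python3 - <<'E'
from h import *
z=np.load('pics/w6.npz');W=cloud(z['d'],z)
for v,u in((238,155),(245,158),(260,160),(238,350),(245,352)):print(v,u,W[v,u].round(4))
m=(W[...,2]>.09)&(W[...,2]<.2)
for s in(m[:,:256],):print(np.nanmin(W[:,:256,2][s]))
print('minz',np.nanmin(W[200:270,120:180,2][m[200:270,120:180]]),np.nanmin(W[200:270,330:390,2][m[200:270,330:390]]))
print('cup',ring(W,np.array((.4085,-.186)),.0325,.034,.047))
E
python3 -m handwheel '[0,0,0.04,0, 0,0,0.08,0, 0,0,0.12,0, 0,0,0.156,0, 0,0,0.156,0, 0,0,0.156,0]' 1
python3 -m handwheel '[0,0,0,0, 0,0,0,0, 0,0,0,0, 0,0,0,0, 0,0,0,0, 0,0,0,0, 0,0,0,0]' -1 60
```

```text
238 155 [ 0.3971 -0.2326  0.1672]
245 158 [ 0.3978 -0.2294  0.1727]
260 160 [ 0.4053 -0.2292  0.1727]
238 350 [ 0.3973 -0.1425  0.1669]
245 352 [ 0.3974 -0.1439  0.1739]
0.15245610844559837
minz 0.15245610844559837 0.15253190751219778
cup (array([ 0.4067, -0.1875]), 726, 725)
clock: 15.55
position: [0.4091, -0.186, 0.0407]
eef_rot: [-0.0, 0.0, 1.0, 0.0]
contact_force: [-0.0, -0.0, 0.0]
width: 0.998
gripper_force: 0.0
clock: 16.13
position: [0.4104, -0.1869, 0.043]
eef_rot: [0.002, 0.0, 1.0, -0.001]
contact_force: [-0.8, 1.2, 9.6]
width: 0.746
gripper_force: 62.8
```

```bash
python3 -m handwheel '[0,0,0,0, 0,0,0,0, 0,0,0,0, 0,0,0,0, 0,0,0,0, 0.002,0,0.01,0, 0.002,0,0.01,0]' 1
python3 -m handwheel '[0,0,0,0, 0,0,0,0, 0,0,0,0, 0,0,0,0, 0,0,0,0, 0,0,0,0, 0,0,0,0]' -1 60
python3 -m handwheel '[0,0,-0.03,0, 0,0,-0.07,0, 0,0,-0.12,0, 0,0,-0.17,0, 0,0,-0.22,0, 0,0,-0.25,0, 0,0,-0.25,0]' -1
python3 - <<'E'
from h import *
im,d,c=save('wrist','w7');p=r.observe()['position'];print(p.round(4))
W=cloud(d,c)-p
cv2.imwrite('pics/w7.png',cv2.resize(im[150:330,120:400,::-1],(800,514)))
for z0 in np.arange(-.045,.0,.004):
    m=(abs(W[...,2]-z0)<.002)&(abs(W[...,0])<.06)&(abs(W[...,1])<.07); q=W[m]
    if len(q)>5: print(z0.round(3),len(q),q[:,:2].min(0).round(3),q[:,:2].max(0).round(3))
E
```

```text
clock: 16.72
position: [0.4064, -0.1857, 0.0319]
eef_rot: [-0.001, 0.0, 1.0, 0.0]
contact_force: [-0.1, -0.4, 0.1]
width: 0.999
gripper_force: 0.0
clock: 17.3
position: [0.4069, -0.1859, 0.0331]
eef_rot: [-0.0, 0.0, 1.0, 0.0]
contact_force: [-1.0, 0.3, 6.2]
width: 0.752
gripper_force: 64.7
clock: 17.88
position: [0.4098, -0.1876, 0.2251]
eef_rot: [0.004, 0.0, 1.0, -0.003]
contact_force: [0.4, 0.0, -1.8]
width: 0.755
gripper_force: 68.5
[ 0.4086 -0.1869  0.2226]
-0.013 4436 [-0.023 -0.027] [0.028 0.024]
-0.009 2313 [-0.023 -0.03 ] [0.029 0.026]
-0.005 2415 [-0.031 -0.04 ] [0.034 0.037]
-0.001 1210 [-0.032 -0.046] [0.034 0.043]
```

View pics/w7.png

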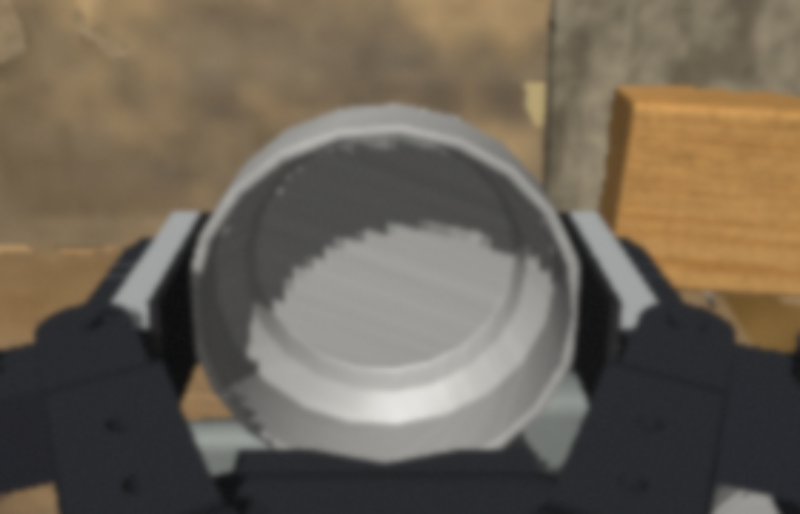

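```bash
python3 -m handwheel '[-0.03,-0.013,0,0, -0.08,-0.034,0,0, -0.13,-0.055,0,0, -0.18,-0.077,0,0, -0.23,-0.098,0,0, -0.27,-0.115,0,0, -0.303,-0.129,0,0, -0.303,-0.129,0,0, -0.303,-0.129,0,0]' -1
python3 -m handwheel '[0,0,0.03,0, 0,0,0.06,0, 0,0,0.08,0, 0,0,0.09,0, 0,0,0.094,0, 0,0,0.096,0, 0,0,0.098,0, 0,0,0.098,0, 0,0,0.098,0]' -1
```

```text
clock: 18.68
position: [0.6341, -0.2825, 0.2166]
eef_rot: [-0.002, 0.0, 1.0, 0.001]
contact_force: [0.2, 1.4, -3.1]
width: 0.752
gripper_force: 68.5
clock: 19.43
position: [0.635, -0.2832, 0.1477]
eef_rot: [0.001, 0.0, 1.0, -0.001]
contact_force: [0.3, 0.1, -0.6]
width: 0.753
gripper_force: 68.5
```

```bash
cat > look.py <<'E'
from h import *
im,d,c=r.read_camera('top')+(r.get_calibration('top'),);V=cloud(d,c)
im,d,c=r.read_camera('scene')+(r.get_calibration('scene'),);W=cloud(d,c)
import sys
for k in sys.argv[1:]:
    for w in(V,W):
        try: print(k,*ring(w,np.array(CUPS[k]),.0325,.034,.047),end=' ; ')
        except Exception as e: print(k,'-',end=' ; ')
    print()
for n,g in(('pl',(.645,.06)),('pl',(.6,-.05)),('pr',(.635,-.283+.06)),('pr',(.635,-.283-.06)),('pr',(.69,-.283))):
    print(n,[float(disc(w,g,.08,.125,.012)[3]) for w in(V,W)],end=' ')
print(r.observe()['position'].round(4))
E
python3 -m handwheel '[0,0,0,0, 0,0,0,0, 0,0,0,0, 0,0,0,0, 0,0,0,0]' 1
python3 -m handwheel '[0,0,-0.03,0, 0,0,-0.08,0, 0,0,-0.133,0, 0,0,-0.133,0]' 1
python3 look.py c1 c2 c3 d1 d2
```

```text
clock: 19.85
position: [0.6346, -0.2829, 0.147]
eef_rot: [0.0, 0.0, 1.0, -0.0]
contact_force: [0.1, 0.4, 0.4]
width: 1.0
gripper_force: 0.0
clock: 20.18
position: [0.6385, -0.285, 0.2557]
eef_rot: [0.006, 0.0, 1.0, -0.004]
contact_force: [1.1, -0.2, 0.4]
width: 1.001
gripper_force: 0.0
c1 [0.5518 0.4629] 54 54 ; c1 [0.5505 0.46  ] 52 45 ; 
c2 [0.5387 0.1999] 43 43 ; c2 [0.5373 0.1977] 74 73 ; 
c3 [0.42   0.1653] 51 51 ; c3 [0.4186 0.1632] 77 76 ; 
d1 [0.5241 0.3621] 52 52 ; d1 [0.5222 0.3595] 70 65 ; 
d2 [0.412  0.2886] 60 51 ; d2 [0.4106 0.2861] 84 77 ; 
pl [0.0849, nan] pl [0.0855, 0.0851] pr [0.1143, 0.1141] pr [nan, 0.1143] pr [nan, 0.1145] [ 0.6358 -0.2835  0.2494]
```

```bash
sed -i 's/d1=(.542,.341)/d1=(.523,.361)/' h.py
python3 -m handwheel '[0.02,0.042,0,0, 0.046,0.095,0,0, 0.072,0.149,0,0, 0.097,0.202,0,0, 0.123,0.256,0,0, 0.149,0.309,0,0, 0.175,0.363,0,0, 0.2,0.416,0,0, 0.226,0.47,0,0, 0.252,0.523,0,0, 0.277,0.576,0,0, 0.287,0.596,0,0]' 1
python3 -m handwheel '[0,0,0,0, 0,0,0.05,0, 0,0,0.1,0, 0,0,0.15,0, 0,0,0.2,0, 0,0,0.25,0, 0,0,0.279,0, 0,0,0.279,0, 0,0,0.279,0]' 1
python3 - <<'E'
from h import *
c=r.get_calibration('wrist');im,d=r.read_camera('wrist');print(r.observe()['position'],ring(cloud(d,c),np.array((.419,.164)),.0325,.034,.047))
E
```

```text
clock: 21.28
position: [0.4182, 0.1629, 0.2452]
eef_rot: [-0.001, 0.0, 1.0, -0.0]
contact_force: [0.3, 0.7, -1.3]
width: 0.999
gripper_force: 0.0
clock: 22.03
position: [0.4186, 0.161, 0.0359]
eef_rot: [-0.003, 0.0, 1.0, -0.001]
contact_force: [-0.2, 0.2, 1.4]
width: 1.002
gripper_force: 0.0
[0.4200152  0.16138269 0.03716081] (array([0.418 , 0.1637]), 4162, 3025)
```

```bash
python3 -m handwheel '[0,0,0,0, 0,0,0,0, 0,0,0,0, 0,0,0,0, 0,0,0,0, 0,0,0,0, 0,0,0,0]' -1 60
python3 -m handwheel '[0,0,-0.03,0, 0,0,-0.08,0, 0,0,-0.13,0, 0,0,-0.18,0, 0,0,-0.23,0, 0,0,-0.284,0, 0,0,-0.284,0]' -1
python3 -m handwheel '[-0.02,-0.042,0,0, -0.046,-0.095,0,0, -0.072,-0.149,0,0, -0.097,-0.202,0,0, -0.123,-0.256,0,0, -0.149,-0.309,0,0, -0.175,-0.363,0,0, -0.2,-0.416,0,0, -0.226,-0.47,0,0, -0.252,-0.523,0,0, -0.28,-0.576,0,0, -0.29,-0.596,0,0]' -1
python3 -m handwheel '[0,0,0,0, 0,0,0,0, 0,0,0,0, 0,0,0,0]' -1
python3 - <<'E'
from h import *
c=r.get_calibration('wrist');im,d=r.read_camera('wrist');p=r.observe()['position'];W=cloud(d,c);print(p)
print('held',ring(W,p[:2],.0325,p[2]-.005,p[2]+.01)); print('floor',disc(W,p[:2],p[2]-.04,p[2]-.012,.015))
E
```

```text
clock: 22.67
position: [0.4219, 0.162, 0.0392]
eef_rot: [0.002, 0.0, 1.0, 0.0]
contact_force: [-1.1, 0.5, 6.8]
width: 0.747
gripper_force: 65.5
clock: 23.25
position: [0.4249, 0.1627, 0.259]
eef_rot: [0.008, 0.0, 1.0, 0.002]
contact_force: [2.6, 0.2, -1.4]
width: 0.749
gripper_force: 68.7
clock: 24.25
position: [0.6362, -0.2838, 0.251]
eef_rot: [0.0, 0.0, 1.0, -0.0]
contact_force: [-0.1, -0.5, -1.9]
width: 0.744
gripper_force: 68.6
clock: 24.58
position: [0.6353, -0.2805, 0.2505]
eef_rot: [-0.0, -0.0, 1.0, 0.0]
contact_force: [-0.7, 0.6, -2.2]
width: 0.748
gripper_force: 68.6
[ 0.6354474  -0.28036706  0.25067628]
held (array([ 0.6319, -0.2815]), 3735, 3356)
floor (array([ 0.6353, -0.2803]), array([ 0.6352, -0.2804]), array([0.03, 0.03]), np.float64(0.2305))
```

```bash
python3 -m handwheel '[-0.003,0,0.02,0, -0.003,0,0.05,0, -0.003,0,0.075,0, -0.003,0,0.085,0, -0.003,0,0.095,0, -0.003,0,0.1,0, -0.003,0,0.104,0, -0.003,0,0.106,0, -0.003,0,0.106,0, -0.003,0,0.106,0]' -1
python3 look.py d2 | tail -2
```

```text
clock: 25.47
position: [0.6389, -0.2822, 0.1718]
eef_rot: [0.001, 0.0, 1.0, -0.0]
contact_force: [0.8, -0.1, 0.4]
width: 0.748
gripper_force: 68.8
d2 [0.412  0.2887] 53 46 ; d2 [0.4107 0.2864] 85 74 ; 
pl [0.0848, nan] pl [0.0858, 0.0858] pr [0.1143, 0.1138] pr [nan, 0.1148] pr [0.1139, nan] [ 0.6389 -0.2822  0.1718]
```

```bash
python3 -m handwheel '[0,0,0,0, 0,0,0,0, 0,0,0,0, 0,0,0,0, 0,0,0,0]' 1
python3 -m handwheel '[0,0,-0.03,0, 0,0,-0.08,0, 0,0,-0.106,0, 0,0,-0.106,0, 0,0,-0.106,0]' 1
python3 - <<'E'
from h import *
c=r.get_calibration('wrist');im,d=r.read_camera('wrist');p=r.observe()['position'];W=cloud(d,c);print(p)
print('top',ring(W,np.array((.636,-.283)),.0325,.165,.178)); print('floor',disc(W,(.636,-.283),.14,.16,.015))
E
python3 -m handwheel '[0.02,0.05,0,0, 0.04,0.1,0,0, 0.06,0.15,0,0, 0.08,0.2,0,0, 0.1,0.25,0,0, 0.12,0.3,0,0, 0.14,0.35,0,0, 0.16,0.4,0,0, 0.18,0.45,0,0, 0.2,0.5,0,0]' 1
python3 -m handwheel '[0.02,0.05,0,0, 0.04,0.1,0,0, 0.06,0.15,0,0, 0.08,0.2,0,0, 0.1035,0.245,0,0, 0.1035,0.261,0,0, 0.1035,0.261,0.04,0, 0.1035,0.261,0.1,0, 0.1035,0.261,0.15,0, 0.1035,0.261,0.15,0, 0.1035,0.261,0.15,0]' 1
python3 - <<'E'
from h import *
c=r.get_calibration('wrist');im,d=r.read_camera('wrist');print(r.observe()['position'],ring(cloud(d,c),np.array((.411,.2875)),.0325,.034,.047))
E
```

```text
clock: 25.98
position: [0.6384, -0.282, 0.1709]
eef_rot: [0.0, 0.0, 1.0, -0.0]
contact_force: [-0.6, 0.4, 1.1]
width: 1.002
gripper_force: 0.0
clock: 26.4
position: [0.6393, -0.2824, 0.2522]
eef_rot: [0.002, 0.0, 1.0, -0.001]
contact_force: [0.6, 0.6, -0.3]
width: 1.002
gripper_force: 0.0
[ 0.63829849 -0.28189642  0.25040318]
top (array([ 0.6354, -0.2831]), 1112, 1112)
floor (array([ 0.636, -0.283]), array([ 0.6358, -0.283 ]), array([0.029, 0.029]), np.float64(0.1518))
clock: 27.28
position: [0.4863, 0.0946, 0.2488]
eef_rot: [-0.002, 0.0, 1.0, -0.0]
contact_force: [0.9, 1.2, 0.1]
width: 1.004
gripper_force: 0.0
clock: 28.2
position: [0.4086, 0.2873, 0.1356]
eef_rot: [-0.003, 0.0, 1.0, -0.002]
contact_force: [0.9, -0.1, 1.2]
width: 0.999
gripper_force: 0.0
[0.41057195 0.28836687 0.13763256] (array([0.4098, 0.2869]), 1139, 899)
```

```bash
python3 -m handwheel '[0,0,0.05,0, 0,0,0.1,0, 0,0,0.134,0, 0,0,0.134,0, 0,0,0.134,0]' 1
python3 -m handwheel '[0,0,0,0, 0,0,0,0, 0,0,0,0, 0,0,0,0, 0,0,0,0, 0,0,0,0, 0,0,0,0]' -1 60
python3 -m handwheel '[0,0,-0.03,0, 0,0,-0.08,0, 0,0,-0.13,0, 0,0,-0.18,0, 0,0,-0.23,0, 0,0,-0.284,0, 0,0,-0.311,0, 0,0,-0.311,0]' -1
python3 -m handwheel '[-0.02,-0.05,0,0, -0.04,-0.1,0,0, -0.06,-0.15,0,0, -0.08,-0.2,0,0, -0.1,-0.25,0,0, -0.12,-0.3,0,0, -0.14,-0.35,0,0, -0.16,-0.4,0,0, -0.18,-0.45,0,0, -0.2,-0.5,0,0]' -1
python3 -m handwheel '[-0.02,-0.05,0,0, -0.04,-0.1,0,0, -0.06,-0.15,0,0, -0.08,-0.2,0,0, -0.1,-0.245,0,0, -0.101,-0.261,0,0, -0.101,-0.261,0,0, -0.101,-0.261,0,0, -0.101,-0.261,0,0]' -1
cat > held.py <<'E'
from h import *
c=r.get_calibration('wrist');im,d=r.read_camera('wrist');p=r.observe()['position'];W=cloud(d,c);print(p.round(4))
print('held',ring(W,p[:2],.0325,p[2]-.005,p[2]+.01)); f=disc(W,p[:2],p[2]-.04,p[2]-.012,.015)[3]; print('foot z',f-.018,'offset',p[2]-f+.018)
E
python3 held.py; python3 look.py c1 c2 d1
```

```text
clock: 28.67
position: [0.4119, 0.2891, 0.0385]
eef_rot: [0.0, 0.0, 1.0, 0.0]
contact_force: [-0.2, -0.6, 0.3]
width: 0.999
gripper_force: 0.0
clock: 29.25
position: [0.4131, 0.2898, 0.0407]
eef_rot: [0.003, 0.0, 1.0, 0.001]
contact_force: [-1.4, -2.4, 13.8]
width: 0.755
gripper_force: 62.7
clock: 29.92
position: [0.414, 0.2906, 0.2783]
eef_rot: [0.006, 0.0, 1.0, 0.003]
contact_force: [-0.1, 0.2, -1.2]
width: 0.756
gripper_force: 68.3
clock: 30.75
position: [0.5604, -0.088, 0.2708]
eef_rot: [0.0, 0.0, 1.0, 0.0]
contact_force: [1.0, 0.9, -1.2]
width: 0.752
gripper_force: 68.3
clock: 31.5
position: [0.6356, -0.2805, 0.2703]
eef_rot: [-0.001, 0.0, 1.0, 0.001]
contact_force: [-0.5, 0.6, -1.7]
width: 0.753
gripper_force: 68.3
[ 0.6358 -0.2802  0.2706]
held (array([ 0.6333, -0.2815]), 3457, 3042)
foot z 0.2308 offset 0.03981601802627045
c1 [0.5518 0.4629] 53 53 ; c1 [0.5504 0.4604] 58 54 ; 
c2 [0.5389 0.2   ] 39 39 ; c2 [0.5372 0.1975] 72 72 ; 
d1 [0.5239 0.3622] 53 53 ; d1 [0.5229 0.3595] 76 74 ; 
pl [0.0852, nan] pl [0.0854, 0.0848] pr [0.1137, 0.1139] pr [nan, 0.1135] pr [nan, 0.1143] [ 0.6362 -0.2803  0.2709]
```

```bash
python3 -m handwheel '[-0.002,-0.001,0.03,0, -0.002,-0.001,0.06,0, -0.002,-0.001,0.08,0, -0.002,-0.001,0.09,0, -0.002,-0.001,0.1,0, -0.002,-0.001,0.104,0, -0.002,-0.001,0.108,0, -0.002,-0.001,0.108,0, -0.002,-0.001,0.108,0]' -1
python3 -m handwheel '[0,0,0,0, 0,0,0,0, 0,0,0,0, 0,0,0,0, 0,0,0,0]' 1
python3 -m handwheel '[0,0,-0.03,0, 0,0,-0.08,0, 0,0,-0.106,0, 0,0,-0.106,0, 0,0,-0.106,0]' 1
python3 - <<'E'
from h import *
c=r.get_calibration('wrist');im,d=r.read_camera('wrist');p=r.observe()['position'];W=cloud(d,c);print(p)
print('top',ring(W,np.array((.636,-.283)),.0325,.183,.196)); print('floor',disc(W,(.636,-.283),.15,.18,.015))
E
python3 look.py c2
```

```text
clock: 32.4
position: [0.6384, -0.2825, 0.1909]
eef_rot: [0.001, 0.0, 1.0, -0.0]
contact_force: [-1.4, 2.1, 3.8]
width: 0.758
gripper_force: 68.8
clock: 32.82
position: [0.6382, -0.2829, 0.1897]
eef_rot: [0.0, 0.0, 1.0, -0.0]
contact_force: [0.4, 0.4, 0.4]
width: 1.003
gripper_force: 0.0
clock: 33.23
position: [0.6389, -0.2832, 0.2709]
eef_rot: [0.002, 0.0, 1.0, -0.001]
contact_force: [-0.1, -0.9, -0.4]
width: 1.001
gripper_force: 0.0
[ 0.6379423  -0.28271624  0.26912733]
top (array([ 0.6361, -0.2836]), 1114, 1114)
floor (array([ 0.6358, -0.283 ]), array([ 0.6358, -0.283 ]), array([0.03 , 0.029]), np.float64(0.1697))
c2 [0.5388 0.1999] 42 42 ; c2 [0.5371 0.198 ] 66 64 ; 
pl [0.0847, nan] pl [0.0851, 0.0851] pr [0.1135, 0.1142] pr [nan, 0.1142] pr [nan, 0.1142] [ 0.6372 -0.2823  0.2675]
```

```bash
python3 -m handwheel '[0.01,0.05,0,0, 0.021,0.1,0,0, 0.031,0.15,0,0, 0.042,0.2,0,0, 0.052,0.25,0,0, 0.062,0.3,0,0, 0.073,0.35,0,0, 0.083,0.4,0,0, 0.094,0.45,0,0, 0.104,0.5,0,0, 0.115,0.55,0,0, 0.125,0.6,0,0]' 1
python3 -m handwheel '[0.009,0.044,0,0, 0.009,0.044,0,0, 0.009,0.044,0.05,0, 0.009,0.044,0.1,0, 0.009,0.044,0.15,0, 0.009,0.044,0.2,0, 0.009,0.044,0.2,0, 0.009,0.044,0.2,0]' 1
python3 - <<'E'
from h import *
c=r.get_calibration('wrist');im,d=r.read_camera('wrist');print(r.observe()['position'],ring(cloud(d,c),np.array((.538,.199)),.0325,.034,.047))
E
python3 -m handwheel '[0,0,0.05,0, 0,0,0.09,0, 0,0,0.109,0, 0,0,0.109,0, 0,0,0.109,0]' 1
python3 -m handwheel '[0,0,0,0, 0,0,0,0, 0,0,0,0, 0,0,0,0, 0,0,0,0, 0,0,0,0, 0,0,0,0]' -1 60
```

```text
clock: 34.38
position: [0.5427, 0.1689, 0.2676]
eef_rot: [-0.001, 0.0, 1.0, -0.0]
contact_force: [0.4, -0.1, -0.1]
width: 0.999
gripper_force: 0.0
clock: 35.05
position: [0.5353, 0.1994, 0.1167]
eef_rot: [-0.003, 0.0, 1.0, -0.001]
contact_force: [0.4, -1.2, 1.0]
width: 0.997
gripper_force: 0.0
[0.53740928 0.19997096 0.11894181] (array([0.5372, 0.1984]), 1046, 1046)
clock: 35.52
position: [0.5392, 0.2005, 0.039]
eef_rot: [0.001, 0.0, 1.0, 0.0]
contact_force: [-0.4, -0.3, 0.5]
width: 1.001
gripper_force: 0.0
clock: 36.1
position: [0.5399, 0.2007, 0.0407]
eef_rot: [0.003, 0.0, 1.0, 0.0]
contact_force: [-2.7, -1.3, 12.6]
width: 0.763
gripper_force: 62.9
```

```bash
python3 -m handwheel '[0,0,-0.03,0, 0,0,-0.08,0, 0,0,-0.13,0, 0,0,-0.18,0, 0,0,-0.23,0, 0,0,-0.284,0, 0,0,-0.337,0, 0,0,-0.337,0]' -1
python3 -m handwheel '[-0.01,-0.05,0,0, -0.021,-0.1,0,0, -0.031,-0.15,0,0, -0.042,-0.2,0,0, -0.052,-0.25,0,0, -0.062,-0.3,0,0, -0.073,-0.35,0,0, -0.083,-0.4,0,0, -0.094,-0.45,0,0, -0.104,-0.5,0,0, -0.115,-0.55,0,0, -0.125,-0.6,0,0]' -1
python3 -m handwheel '[-0.007,-0.044,0,0, -0.007,-0.044,0,0, -0.007,-0.044,0,0, -0.007,-0.044,0,0, -0.007,-0.044,0,0]' -1
python3 held.py
```

```text
clock: 36.77
position: [0.5421, 0.2016, 0.3008]
eef_rot: [0.008, 0.0, 1.0, 0.002]
contact_force: [1.2, 0.8, -1.3]
width: 0.752
gripper_force: 67.7
clock: 37.77
position: [0.6313, -0.2515, 0.2915]
eef_rot: [0.001, 0.0, 1.0, -0.0]
contact_force: [0.3, -0.0, -1.7]
width: 0.754
gripper_force: 67.8
clock: 38.18
position: [0.6363, -0.2813, 0.2907]
eef_rot: [0.0, -0.0, 1.0, 0.0]
contact_force: [0.0, 0.1, -2.5]
width: 0.762
gripper_force: 67.9
[ 0.6364 -0.2812  0.2906]
held (array([ 0.6335, -0.2823]), 3426, 3023)
foot z 0.2507 offset 0.03994750140062596
```

```bash
python3 -m handwheel '[-0.002,0,0.03,0, -0.002,0,0.06,0, -0.002,0,0.08,0, -0.002,0,0.09,0, -0.002,0,0.1,0, -0.002,0,0.106,0, -0.002,0,0.11,0, -0.002,0,0.11,0, -0.002,0,0.11,0]' -1
python3 -m handwheel '[0,0,0,0, 0,0,0,0, 0,0,0,0, 0,0,0,0, 0,0,0,0]' 1
python3 -m handwheel '[0,0,-0.03,0, 0,0,-0.08,0, 0,0,-0.106,0, 0,0,-0.106,0, 0,0,-0.106,0, 0,0,-0.106,0, 0,0,-0.106,0, 0,0,-0.106,0]' 1
python3 - <<'E'
from h import *
c=r.get_calibration('wrist');im,d=r.read_camera('wrist');p=r.observe()['position'];W=cloud(d,c);print(p)
print('top',ring(W,np.array((.636,-.283)),.0325,.201,.216)); print('floor',disc(W,(.636,-.283),.15,.195,.015))
E
python3 look.py c1 d1
```

```text
clock: 38.98
position: [0.6385, -0.2826, 0.2087]
eef_rot: [0.001, 0.0, 1.0, -0.0]
contact_force: [-2.0, 1.1, 1.9]
width: 0.759
gripper_force: 68.1
clock: 39.4
position: [0.6381, -0.2829, 0.2078]
eef_rot: [0.0, 0.0, 1.0, -0.0]
contact_force: [0.4, -0.4, 0.4]
width: 0.999
gripper_force: 0.0
clock: 40.07
position: [0.6373, -0.2823, 0.2853]
eef_rot: [-0.001, 0.0, 1.0, 0.001]
contact_force: [-0.7, -0.3, -0.2]
width: 1.0
gripper_force: 0.0
[ 0.63738573 -0.2823715   0.28554399]
top (array([ 0.6356, -0.2836]), 1152, 1152)
floor (array([ 0.636, -0.283]), array([ 0.6358, -0.2831]), array([0.03, 0.03]), np.float64(0.1877))
c1 [0.5516 0.4627] 53 53 ; c1 [0.5507 0.4601] 61 56 ; 
d1 [0.5241 0.3619] 53 53 ; d1 [0.5225 0.3596] 73 69 ; 
pl [0.0854, nan] pl [0.0852, 0.0849] pr [0.1148, 0.1145] pr [nan, 0.114] pr [nan, 0.1138] [ 0.6377 -0.2825  0.2861]
```

```bash
python3 -m handwheel '[0.009,0.05,0,0, 0.018,0.1,0,0, 0.027,0.15,0,0, 0.036,0.2,0,0, 0.045,0.25,0,0, 0.054,0.3,0,0, 0.063,0.35,0,0, 0.072,0.4,0,0, 0.08,0.45,0,0, 0.089,0.5,0,0, 0.098,0.55,0,0, 0.107,0.6,0,0]' 1
python3 -m handwheel '[0.009,0.05,0,0, 0.018,0.1,0,0, 0.027,0.15,0,0, 0.036,0.2,0,0, 0.046,0.25,0,0, 0.046,0.26,0.05,0, 0.046,0.26,0.1,0, 0.046,0.26,0.15,0, 0.046,0.26,0.2,0, 0.046,0.26,0.223,0, 0.046,0.26,0.223,0]' 1
python3 - <<'E'
from h import *
c=r.get_calibration('wrist');im,d=r.read_camera('wrist');print(r.observe()['position'],ring(cloud(d,c),np.array((.523,.361)),.0325,.034,.047))
E
python3 -m handwheel '[0,0,0.05,0, 0,0,0.09,0, 0,0,0.11,0, 0,0,0.11,0, 0,0,0.11,0]' 1
python3 -m handwheel '[0,0,0,0, 0,0,0,0, 0,0,0,0, 0,0,0,0, 0,0,0,0, 0,0,0,0, 0,0,0,0]' -1 60
```

```text
clock: 41.22
position: [0.5572, 0.1691, 0.2869]
eef_rot: [-0.0, 0.0, 1.0, -0.0]
contact_force: [-0.9, 0.2, 0.1]
width: 0.999
gripper_force: 0.0
clock: 42.13
position: [0.52, 0.3606, 0.1145]
eef_rot: [-0.004, 0.0, 1.0, -0.002]
contact_force: [-1.0, -0.0, 0.1]
width: 0.997
gripper_force: 0.0
[0.52173655 0.36140504 0.11727843] (array([0.5225, 0.3608]), 1093, 1093)
clock: 42.6
position: [0.5245, 0.3628, 0.0385]
eef_rot: [0.001, 0.0, 1.0, 0.0]
contact_force: [0.1, -1.0, 1.2]
width: 1.0
gripper_force: 0.0
clock: 43.18
position: [0.5253, 0.3632, 0.0407]
eef_rot: [0.002, 0.0, 1.0, 0.001]
contact_force: [-0.9, -1.3, 8.5]
width: 0.753
gripper_force: 64.6
```

```bash
python3 -m handwheel '[0,0,-0.03,0, 0,0,-0.08,0, 0,0,-0.13,0, 0,0,-0.18,0, 0,0,-0.23,0, 0,0,-0.284,0, 0,0,-0.337,0, 0,0,-0.364,0, 0,0,-0.364,0]' -1
python3 -m handwheel '[-0.009,-0.05,0,0, -0.018,-0.1,0,0, -0.027,-0.15,0,0, -0.036,-0.2,0,0, -0.045,-0.25,0,0, -0.054,-0.3,0,0, -0.063,-0.35,0,0, -0.072,-0.4,0,0, -0.08,-0.45,0,0, -0.089,-0.5,0,0, -0.098,-0.55,0,0, -0.107,-0.6,0,0]' -1
python3 -m handwheel '[-0.009,-0.05,0,0, -0.018,-0.1,0,0, -0.027,-0.15,0,0, -0.036,-0.2,0,0, -0.044,-0.25,0,0, -0.044,-0.26,0,0, -0.044,-0.26,0,0, -0.044,-0.26,0,0, -0.044,-0.26,0,0]' -1
python3 held.py; python3 look.py c1
```

```text
clock: 43.93
position: [0.5262, 0.3639, 0.3189]
eef_rot: [0.006, 0.0, 1.0, 0.003]
contact_force: [0.6, 1.0, -1.1]
width: 0.753
gripper_force: 68.0
clock: 44.93
position: [0.6029, -0.0894, 0.3103]
eef_rot: [-0.0, 0.0, 1.0, 0.0]
contact_force: [0.5, 0.7, -2.0]
width: 0.746
gripper_force: 68.0
clock: 45.68
position: [0.6361, -0.2811, 0.3102]
eef_rot: [-0.0, -0.0, 1.0, 0.001]
contact_force: [-0.2, 0.2, -3.0]
width: 0.752
gripper_force: 68.0
[ 0.6362 -0.2808  0.3104]
held (array([ 0.6334, -0.282 ]), 3424, 3029)
foot z 0.27049999999999996 offset 0.03985681935442735
c1 [0.5515 0.4629] 52 52 ; c1 [0.5501 0.4602] 57 54 ; 
pl [0.085, nan] pl [0.0858, 0.0853] pr [0.1143, 0.1141] pr [nan, 0.114] pr [0.1138, 0.1143] [ 0.6365 -0.2809  0.3106]
```

```bash
python3 -m handwheel '[-0.002,0,0.03,0, -0.002,0,0.06,0, -0.002,0,0.08,0, -0.002,0,0.09,0, -0.002,0,0.1,0, -0.002,0,0.108,0, -0.002,0,0.112,0, -0.002,0,0.112,0, -0.002,0,0.112,0]' -1
python3 -m handwheel '[0,0,0,0, 0,0,0,0, 0,0,0,0, 0,0,0,0, 0,0,0,0]' 1
python3 -m handwheel '[0,0,-0.03,0, 0,0,-0.08,0, 0,0,-0.106,0, 0,0,-0.106,0, 0,0,-0.106,0, 0,0,-0.106,0, 0,0,-0.106,0, 0,0,-0.106,0, 0,0,-0.106,0, 0,0,-0.106,0, 0,0,-0.106,0, 0,0,-0.106,0]' 1
python3 -m handwheel '[0,0,0,0, 0,0,0,0, 0,0,0,0, 0,0,0,0, 0,0,0,0, 0,0,0,0, 0,0,0,0, 0,0,0,0, 0,0,0,0, 0,0,0,0, 0,0,0,0, 0,0,0,0]' 1
python3 look.py c1
python3 - <<'E'
from h import *
c=r.get_calibration('wrist');im,d=r.read_camera('wrist');p=r.observe()['position'];W=cloud(d,c);print(p)
print('floor',disc(W,(.636,-.283),.15,.215,.015))
E
```

```text
clock: 46.58
position: [0.6383, -0.2828, 0.2271]
eef_rot: [0.0, 0.0, 1.0, -0.0]
contact_force: [0.6, 0.4, -0.4]
width: 0.751
gripper_force: 68.2
clock: 47.0
position: [0.6382, -0.2828, 0.2267]
eef_rot: [0.0, 0.0, 1.0, -0.0]
contact_force: [0.1, -0.9, -0.6]
width: 1.005
gripper_force: 0.0
clock: 48.0
position: [0.638, -0.2827, 0.3056]
eef_rot: [-0.0, 0.0, 1.0, 0.0]
contact_force: [-0.1, 0.3, -0.0]
width: 1.003
gripper_force: 0.0
clock: 49.0
position: [0.638, -0.2827, 0.3058]
eef_rot: [-0.0, 0.0, 1.0, -0.0]
contact_force: [0.5, 0.4, 0.0]
width: 0.998
gripper_force: 0.0
c1 [0.5517 0.4628] 56 56 ; c1 [0.5502 0.4601] 58 51 ; 
pl [0.0995, nan] pl [0.0989, 0.0994] pr [0.0994, 0.1002] pr [nan, 0.1003] pr [0.0997, 0.1006] [ 0.638  -0.2827  0.3058]
[ 0.63801968 -0.28271102  0.30584411]
floor (array([ 0.6359, -0.283 ]), array([ 0.6358, -0.2831]), array([0.029, 0.029]), np.float64(0.1916))
```

```bash
python3 -m handwheel '[0.006,0.05,0,0, 0.012,0.1,0,0, 0.018,0.15,0,0, 0.024,0.2,0,0, 0.029,0.25,0,0, 0.035,0.3,0,0, 0.041,0.35,0,0, 0.047,0.4,0,0, 0.053,0.45,0,0, 0.059,0.5,0,0, 0.065,0.55,0,0, 0.07,0.6,0,0]' 1
python3 -m handwheel '[0.006,0.05,0,0, 0.012,0.1,0,0, 0.018,0.15,0,0, 0.024,0.2,0,0, 0.029,0.25,0,0, 0.035,0.3,0,0, 0.041,0.35,0,0, 0.046,0.394,0,0, 0.046,0.394,0,0, 0.046,0.394,0,0]' 1
python3 -m handwheel '[0,0,0.05,0, 0,0,0.1,0, 0,0,0.15,0, 0,0,0.2,0, 0,0,0.247,0, 0,0,0.247,0, 0,0,0.247,0]' 1
python3 - <<'E'
from h import *
c=r.get_calibration('wrist');im,d=r.read_camera('wrist');W=cloud(d,c);print(r.observe()['position'],ring(W,np.array((.551,.4615)),.0325,.034,.047))
print('under fingers',[disc(W,(.551,.4615+s),-.01,.06,.012)[3] for s in(-.05,.05)])
E
```

```text
clock: 50.15
position: [0.5851, 0.1691, 0.3061]
eef_rot: [0.0, 0.0, 1.0, -0.0]
contact_force: [0.9, -0.1, -0.3]
width: 1.001
gripper_force: 0.0
clock: 50.98
position: [0.5505, 0.4647, 0.3052]
eef_rot: [-0.0, -0.001, 1.0, -0.0]
contact_force: [0.2, -0.3, -0.2]
width: 1.002
gripper_force: 0.0
clock: 51.57
position: [0.5503, 0.4606, 0.1189]
eef_rot: [-0.002, 0.001, 1.0, -0.002]
contact_force: [1.0, 0.4, 0.5]
width: 0.995
gripper_force: 0.0
[0.55204424 0.46207822 0.12153247] (array([0.5504, 0.4618]), 1022, 1022)
under fingers [np.float64(0.0093), np.float64(0.0077)]
```

```bash
python3 -m handwheel '[0,0,0.05,0, 0,0,0.09,0, 0,0,0.11,0, 0,0,0.11,0, 0,0,0.11,0]' 1
python3 -m handwheel '[0,0,0,0, 0,0,0,0, 0,0,0,0, 0,0,0,0, 0,0,0,0, 0,0,0,0, 0,0,0,0]' -1 60
python3 -m handwheel '[0,0,-0.03,0, 0,0,-0.08,0, 0,0,-0.13,0, 0,0,-0.18,0, 0,0,-0.217,0, 0,0,-0.217,0]' -1
python3 -m handwheel '[0.009,-0.05,0,0, 0.017,-0.1,0,0, 0.026,-0.15,0,0, 0.034,-0.2,0,0, 0.043,-0.25,0,0, 0.051,-0.3,0,0, 0.06,-0.35,0,0, 0.068,-0.4,0,0, 0.077,-0.45,0,0, 0.085,-0.5,0,0, 0.094,-0.55,0,0, 0.102,-0.6,0,0]' -1
python3 -m handwheel '[0.004,-0.023,0,0, 0.004,-0.023,0,0, 0.004,-0.023,0,0, 0.004,-0.023,0,0]' -1
python3 held.py
```

```text
clock: 52.03
position: [0.5528, 0.4635, 0.0405]
eef_rot: [0.001, 0.0, 1.0, 0.001]
contact_force: [0.7, -0.4, 0.4]
width: 1.002
gripper_force: 0.0
clock: 52.62
position: [0.5536, 0.4641, 0.0419]
eef_rot: [0.003, 0.0, 1.0, 0.002]
contact_force: [0.5, -0.7, 7.5]
width: 0.743
gripper_force: 67.0
clock: 53.12
position: [0.5552, 0.4656, 0.211]
eef_rot: [0.006, 0.0, 1.0, 0.004]
contact_force: [1.7, 0.2, -0.8]
width: 0.742
gripper_force: 67.3
clock: 54.12
position: [0.474, 0.0113, 0.2016]
eef_rot: [0.001, 0.0, 1.0, -0.0]
contact_force: [0.9, -0.5, -2.3]
width: 0.739
gripper_force: 67.4
clock: 54.45
position: [0.4719, -0.0039, 0.2013]
eef_rot: [0.001, 0.0, 1.0, 0.0]
contact_force: [-0.1, 0.0, -1.8]
width: 0.742
gripper_force: 67.4
[ 0.4719 -0.0035  0.2011]
held (array([ 0.4687, -0.0049]), 3181, 2811)
foot z 0.16040000000000001 offset 0.04073322440220707
```

```bash
python3 -m handwheel '[0,0,0.04,0, 0,0,0.09,0, 0,0,0.12,0, 0,0,0.14,0, 0,0,0.15,0, 0,0,0.154,0, 0,0,0.157,0, 0,0,0.157,0, 0,0,0.157,0]' -1
python3 -m handwheel '[0,0,0,0, 0,0,0,0, 0,0,0,0, 0,0,0,0, 0,0,0,0]' 1
python3 -m handwheel '[0,0,-0.03,0, 0,0,-0.08,0, 0,0,-0.13,0, 0,0,-0.18,0, 0,0,-0.25,0, 0,0,-0.3,0, 0,0.05,-0.3,0, 0,0.1,-0.3,0, 0,0.15,-0.3,0, 0,0.2,-0.3,0, 0,0.25,-0.3,0, 0,0.3,-0.3,0]' 1
python3 -m handwheel '[0,0.05,0,0, 0,0.1,0,0, 0,0.15,0,0, 0,0.2,0,0, 0,0.2,0,0, 0,0.2,0,0, 0,0.2,0,0, 0,0.2,0,0, 0,0.2,0,0, 0,0.2,0,0]' 1
python3 look.py
python3 - <<'E'
from h import *
for n in('scene','top'):
    im,d,c=save(n,n+'9');W=cloud(d,c)
    print(n,'block cup',ring(W,np.array((.471,-.005)),.0325,.076,.089),disc(W,(.471,-.005),.05,.07,.02)[3],'teal',*disc(W,(.66,.009),.195,.215),'blue',*disc(W,(.585,.008),.18,.192,.03),'stack',ring(W,np.array((.636,-.283)),.0325,.2,.22),'tape',disc(W,(.513,-.157),.05,.08,.06)[:2])
a=cv2.imread('pics/scene9.png')[130:330,200:420];b=cv2.imread('pics/top9.png')[120:280,220:400]
cv2.imwrite('pics/v9.png',np.hstack([cv2.resize(a,(440,400)),cv2.resize(b,(360,400))]))
E
```

```text
clock: 55.25
position: [0.4728, -0.0039, 0.0843]
eef_rot: [0.001, -0.0, 1.0, -0.0]
contact_force: [0.5, -0.2, -2.9]
width: 0.745
gripper_force: 67.5
clock: 55.67
position: [0.4718, -0.0044, 0.0832]
eef_rot: [0.0, 0.0, 1.0, -0.0]
contact_force: [-0.5, -0.4, -0.6]
width: 1.003
gripper_force: 0.0
clock: 56.67
position: [0.4712, 0.2223, 0.3081]
eef_rot: [0.0, 0.0, 1.0, -0.0]
contact_force: [-0.3, 0.8, -0.4]
width: 0.998
gripper_force: 0.0
clock: 57.5
position: [0.472, 0.3694, 0.3082]
eef_rot: [0.0, 0.001, 1.0, -0.0]
contact_force: [1.0, -0.3, -0.2]
width: 0.999
gripper_force: 0.0
pl [0.0989, nan] pl [0.0995, 0.0992] pr [0.1003, 0.1007] pr [0.1005, 0.0997] pr [0.1007, 0.1002] [0.472  0.3698 0.3082]
scene block cup (array([ 0.4699, -0.0053]), 102, 101) 0.06 teal [0.6584 0.0064] [0.6572 0.0042] [0.055 0.056] 0.2062 blue [0.5855 0.0065] [0.5843 0.0053] [0.057 0.056] 0.1872 stack (array([ 0.6358, -0.2844]), 238, 238) tape (array([ 0.5118, -0.1697]), array([ 0.5112, -0.1711]))
top block cup (array([ 0.4717, -0.0031]), 42, 42) 0.059 teal [0.6604 0.01  ] [0.6603 0.0108] [0.056 0.053] 0.2064 blue [0.5871 0.0082] [0.5869 0.0082] [0.054 0.057] 0.1865 stack (array([ 0.6371, -0.2822]), 111, 111) tape (array([ 0.5143, -0.1645]), array([ 0.5137, -0.163 ]))
```

View pics/v9.png

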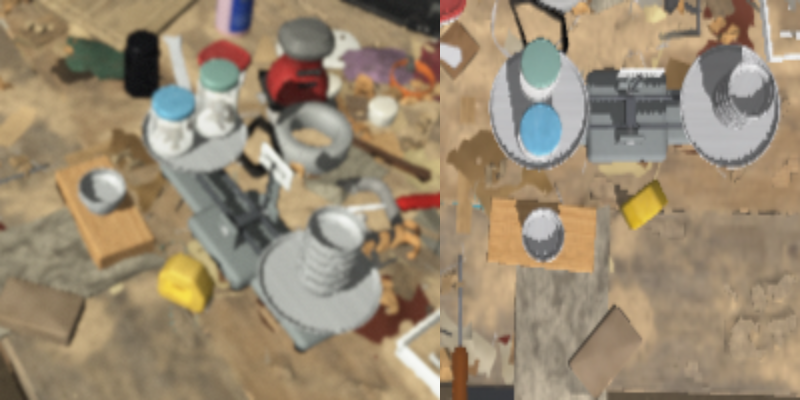

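```bash
python3 -c "
from station import r
print(r.hand_in())"
```

```text
the job is handed in; nothing more can be done
None
```

I handed the job in: the lot weighs five cup weights (1 kg). Both jars are on the left pan, five cups are nested on the right, the beam is level, the spare cup is on the block, and the tape measure has not moved.

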